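Prop open the lid of the desktop engraver

TASK

Prop the engraver's lid open so that the board inside can be taken out: lift the lid by its black handle until the prop rod springs up under it, let the lid down onto the rod, then swing the rod forward by its red knob until its pin drops fully into the red-marked holding hole. Check that it is home with one firm forward tug on the knob, about 15 N and never over 25 N; then let go, the lid resting on the rod, and leave the tape, the scraper and the pen where they are.

Things in the scene. Friction and masses are not known exactly. Their poses are not given: they have to be found in the camera images.
- engraver: Low desktop engraver, a white box 290 mm deep, 280 mm wide, 106 mm high, fixed on the bench, its front towards the robot. Origin on the bench under the lid's hinge line, midway across the width; its -x points out of the front, its +y to the side that carries the prop rod, z up.
- lid_hinge (a point): Midpoint of the lid's hinge line, 110 mm above the bench at the rear of the box, in the plane of the lid's underside. Fixed to the lid: its -x runs along the lid to the front edge, its z is square to the lid, upward.
- lid (a joint): Opening angle of the smoke-clear lid (260 x 280 mm, about 0.5 kg), rad: 0 shut, grows as it opens, stop at 0.85. The hinge is damped (0.6 N m per rad/s) and has almost no friction, so the lid sinks shut when nothing holds it.
- lid_handle (a point): Middle of the black handle bar on top of the lid: a round bar 12 mm thick, 110 mm long, parallel to the hinge, 40 mm above the lid's underside and 235 mm from the hinge, on two feet. It can turn in the fingers as the lid swings.
- rod (a joint): Angle of the steel prop rod above level, rad: 0 level, pointing to the rear; grows as it rises and swings forward, stop at 1.35. About 0.31 with the lid shut, pin under the rail. A light pivot spring (0.4 N m/rad) raises it to about 0.65 to 0.75 when the lid is lifted beyond 0.6; further only by hand. A lid let down on the pin there stays by friction, at about 0.5 to 0.6.
- rod_pivot (a point): Rod pivot, on the side of the box: 200 mm in front of the hinge line, 60 mm above the bench, 164 mm to the side of the box's middle. The rod turns in an upright plane about an axis parallel to the lid's hinge.
- rod_pin (a point): Middle of the rod's cross pin, 8 mm thick, parallel to the hinge, 150 mm from the pivot. Under the raised lid it slides along the underside of the prop rail (pin centre 4 mm below the lid's underside plane). In the holding hole it is 6 mm above that plane: the lid has dropped about 0.08 rad over it and, after 0 to 4 mm of play, the hole's front wall stops the rod hard, so a tug there rises fast.
- rod_knob (a point): Middle of the free part of the rod's red knob, a round peg 14 mm thick and 42 mm long, parallel to the hinge, at the rod's end 195 mm from the pivot, outboard of the rod. It can turn in the fingers as the rod swings.
- tape: Bystander: green ring-shaped roll of tape lying flat, 96 mm across, 25 mm high; origin at the centre of its underside.
- scraper: Bystander: scraper 200 mm long lying on the bench.
- pen: Bystander: red marker pen, 18 mm thick, 120 mm long, lying on the bench.
- hole_zone (a point): Fixed to the lid's side edge, 130 mm from the hinge, in the underside plane: middle of the zone that holds the hole. The aluminium prop rail here, flush below, has one holding hole: a notch from below, 12 mm long, 10 mm deep, edges and top patch red. The rail is clamped elsewhere each time: the hole's centre, not measured, is 113 to 147 mm from the hinge, forward of where the spring leaves the pin.

How it is judged:
By the outcome, as a careful person would: the job done as asked, in the order asked, and still so for the second after the job is handed in, with the robot touching nothing.
It also fails if it takes over 72 s, if anything falls off the work surface, if the arm or the gripper's body presses on something with over 40 N, if the wrist force passes 120 N, or if a joint passes its speed limit or range.

ROBOT

A 7-joint arm with a two-finger parallel gripper is mounted at the origin on the work surface. World frame = base frame: x ahead of the robot, y to its left, z up, the work surface at z = 0. Lengths are in m, angles in degrees, forces in N, time in s.
With the tool pointing down it reaches from about 0.425 to 0.95 m from the base axis. Payload 16.7 kg.
Tool frame: the origin (TCP) lies at the very end of the fingers, on their centre line; the grasp point (between the pads) lies r.tcp_to_grasp behind it (r.tcp_to_grasp is the distance from the TCP to the grasp point, in m); z points along the fingers, y is the line along which they close (so a half turn about z gives the same grasp; the last joint's range is limited). The gripper opens to 94 mm and grips with 3 to 60 N. Pads are 16 mm wide; open, the fingers measure 119 mm over their backs; the gripper's body (75 mm by 177 mm) begins 78 mm behind the grasp point.
Start: joints at [61.908, 24.414, 4.234, 92.017, -1.954, 63.644, -3.845], TCP at [0.226, -0.636, 0.205] pointing down, gripper open.
Joint ranges: [-163.25, 163.25], [-28.42, 122.38], [-70.27, 78.77], [12.13, 141.07], [-58.53, 238.53], [9.26, 117.41], [-156.51, 156.51]. Speed limits (degrees/s): [108.29, 108.29, 136.94, 136.94, 172.46, 172.46, 172.46].

INTERFACE

Orientations are given as [roll, pitch, yaw] about the fixed x, y, z axes, in that order (R = Rz(yaw) Ry(pitch) Rx(roll)).
In Python, from bench import r gives the robot as it stands.
- The arm moves only by the shell command python3 -m pendant 'ROWS' [FORCE]. ROWS is JSON, one flat list of numbers, 5 for each row, row after row: the finger opening in m, from 0 to 0.094, then the shift along the tool's x, y, z in m, then the turn about the tool's z in degrees. A call has 1 to 12 rows; each row shifts and turns the commanded pose from where the row before left it, along the tool's axes as they then stand; what a row does not reach is not made up. A row lasts 1/12 s, in which the tool goes at most 41.7 mm and 7.16 degrees, less where a joint would pass 70% of its speed; a pose out of reach is approached as far as the arm can. A call with a gripper value outside its range is refused whole. The fingers move at their own pace and stop on an object; FORCE is the grip in N (left out, the last holds). Time passes only in rows, so rows that do not move let the fingers close. It gives the time, the measured TCP pose, the force, the opening and the grip force at its end, in the units of the state.
- r.state(): the state, without advancing time (a new reading comes with each control period).
- r.snapshot(name): name is "side" or "top"; returns the picture (400x640x3 uint8, red, green, blue); there is no depth.
- r.camera_params(name): a dict with "camera_matrix" (3x3 intrinsics, pixels), "rvec" (rotation vector, rad) and "tvec" (3), from world to camera coordinates, as OpenCV has them. Camera axes: x right, y down, z forward; pixel columns grow to the right and rows downward; lengths in m; the calibration is good to about 2 mm. A picture is of the moment at which its call begins. camera_params takes no time and is no camera call.
- r.job_done(): hands the job in; it is judged then, once.
The state is a dict: "clock": time; "q": joint angles; "joint_velocities": joint speeds; "joint_efforts": joint torques, N m; "eef_pos": TCP position; "orientation": TCP orientation; "force": force on the tool from outside, world axes, zero at the start; "wrist_torque": the same for the moment, N m; "gripper_width": finger opening in m; "grasp_force": force on a finger pad.
Only numpy, scipy, OpenCV 4.12 (cv2) and the standard library are available. Lean on these libraries where they do the work, as an engineer would, in place of code of your own. Each camera call takes 0.05 s, during which the arm holds its last target. There are 200 camera calls.

## Working session

There is one attempt and no reset: what is moved stays moved. The work goes in short steps, Python scripts to look and compute and a shell command to move; the robot and the scene stay as the last step left them, time stands still between calls to the robot, and variables do not carry over. Pictures are saved under pics/ and viewed, at most 10 in all, crops included, and the job is handed in when it is done.

```bash
ls; mkdir -p pics
python3 - <<'E'
from bench import r
import cv2,numpy as np
for n in("side","top"):
    im=r.snapshot(n);cv2.imwrite(f"pics/{n}0.png",im[:,:,::-1]);p=r.camera_params(n)
    R=cv2.Rodrigues(np.array(p["rvec"]))[0];print(n,np.array(p["camera_matrix"]).round(1).tolist(),(-R.T@np.array(p["tvec"]).ravel()).round(3),R.round(2).tolist())
print(r.state(),r.tcp_to_grasp)
E
```

```text
pics
side [[370.0, 0.0, 310.1], [0.0, 370.0, 198.7], [0.0, 0.0, 1.0]] [0.355 0.634 0.784] [[-0.94, -0.33, 0.0], [-0.23, 0.64, -0.73], [0.24, -0.69, -0.68]]
top [[455.3, 0.0, 321.8], [0.0, 455.3, 194.1], [0.0, 0.0, 1.0]] [ 0.422 -0.021  1.531] [[-0.01, -1.0, -0.0], [-0.99, 0.01, -0.12], [0.12, 0.0, -0.99]]
{'clock': 0.1, 'q': array([61.90784043, 24.4449827 ,  4.23278583, 92.04689647, -1.95254699,
       63.64338381, -3.84488577]), 'joint_velocities': array([ 0.05848837, -0.0506181 , -0.00843442, -0.0071889 , -0.09326784,
       -0.0064122 ,  0.05223403]), 'joint_efforts': array([ 8.05317453e-03, -9.37468386e+01,  3.67714383e+00, -4.55035973e+01,
       -4.85571893e-02,  1.69192225e-02,  2.52758255e-04]), 'eef_pos': array([ 0.22544137, -0.63583843,  0.20487189]), 'orientation': array([-1.79937185e+02,  5.95958739e-03,  1.95236788e+01]), 'force': array([0.48288149, 0.58805359, 0.24191171]), 'wrist_torque': array([ 0.04426483,  0.0351928 , -0.01657562]), 'grasp_force': 0.0, 'gripper_width': 0.09384163546854582} 0.0188
```

View pics/side0.png

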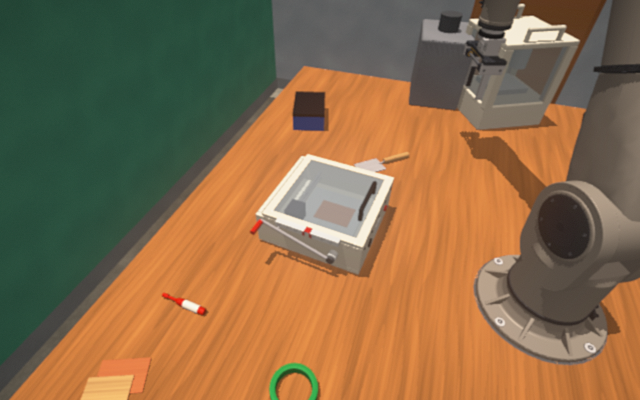

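View pics/top0.png

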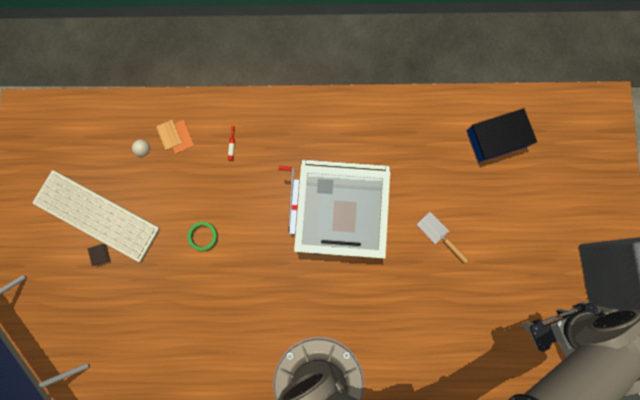

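Run:
```python
import cv2,numpy as np
a=cv2.imread("pics/top0.png")[150:270,270:400];b=cv2.imread("pics/side0.png")[145:275,240:400]
a=cv2.resize(a,None,fx=3,fy=4.5,interpolation=3);b=cv2.resize(b,None,fx=2.5,fy=4.15,interpolation=3)
a=cv2.resize(cv2.imread("pics/top0.png")[150:270,270:400],None,fx=3,fy=3,interpolation=3);b=cv2.resize(cv2.imread("pics/side0.png")[145:275,240:400],None,fx=2.5,fy=2.5,interpolation=3)
h=max(a.shape[0],b.shape[0]);p=lambda i:cv2.copyMakeBorder(i,0,h-i.shape[0],0,0,0)
cv2.imwrite("pics/c0.png",np.hstack([p(a),p(b)]))
```

```text
(no output)
```

View pics/c0.png

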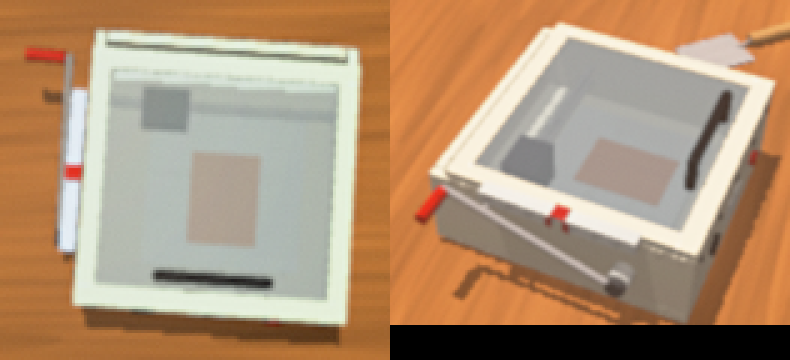

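```bash
cat > h.py <<'E'
import cv2,numpy as np
from bench import r
from scipy.optimize import least_squares
P={n:r.camera_params(n) for n in("side","top")}
def proj(n,X):
    p=P[n];return cv2.projectPoints(np.array(X,float).reshape(-1,3),np.array(p["rvec"]),np.array(p["tvec"]),np.array(p["camera_matrix"]),None)[0].reshape(-1,2)
def W(v,X):
    c,s=np.cos(v[2]),np.sin(v[2]);X=np.array(X,float).reshape(-1,3)
    return X@np.array([[c,s,0],[-s,c,0],[0,0,1]])+[v[0],v[1],0]
def ray(n,u,z):
    p=P[n];R=cv2.Rodrigues(np.array(p["rvec"]))[0];d=R.T@np.linalg.inv(np.array(p["camera_matrix"]))@[*u,1];c=-R.T@np.array(p["tvec"]).ravel()
    return c+d*(z-c[2])/d[2]
E
python3 - <<'E'
from h import *
def f(v):
    th=.31
    k=[-.2+.195*np.cos(th),v[3],.06+.195*np.sin(th)]
    H=[[-.235,.055,.15],[-.235,-.055,.15]];m=[-v[4],v[5],.11]
    A=proj("top",W(v,H+[k,m]))-[[321,241.7],[360.7,244.3],[285.3,168.3],[294.7,207.3]]
    B=proj("side",W(v,[H[0],H[1],k,m]))-[[360,219],[374.8,183],[256.4,226.6],[308,230.2]]
    return np.r_[A.ravel(),B.ravel()]
s=least_squares(f,[.7,-.07,0,.18,.13,.15]);print(s.x.round(4),np.degrees(s.x[2]));print(f(s.x).reshape(-1,2).round(1))
v=s.x
for u in([302.3,160],[390,165.7],[294.3,251],[385,258.3]):
    w=ray("top",u,.108);d=w[:2]-v[:2];c,n=np.cos(v[2]),np.sin(v[2]);print(c*d[0]+n*d[1],-n*d[0]+c*d[1])
print(W(v,[[-.235,0,.15],[-.0143,v[3],.12]]))
E
```

```text
[ 0.6782 -0.0874 -0.0889  0.1824  0.1312  0.1378] -5.092328474937375
[[-1.2  0.5]
 [-4.5  0.8]
 [-0.2  0.6]
 [ 1.5 -0.1]
 [ 0.7 -8. ]
 [-0.6  1.3]
 [ 0.2 -0.1]
 [-0.3  1.5]]
0.020515416077778646 0.13136172853999226
0.02385667734493365 -0.14758952280448828
-0.2674837582929346 0.1320784342585599
-0.26781685030042784 -0.14958086874994192
[[ 0.44416124 -0.06657241  0.15      ]
 [ 0.68017578  0.09546934  0.12      ]]
```

Run:
```python
from h import *
def f(v):
    th=.31
    k=[-.2+.195*np.cos(th),v[3],.06+.195*np.sin(th)]
    m=[-v[4],v[5],.11];a=v[6]
    C=[[a,.14,.108],[a,-.14,.108],[a-.29,.14,.108],[a-.29,-.14,.108]]
    A=proj("top",W(v,[[-.235,0,.15],k,m]+C))-[[340.9,243],[285.3,168.3],[294.7,207.3],[302.3,160],[390,165.7],[294.3,251],[385,258.3]]
    B=proj("side",W(v,[[-.235,-.055,.15],k,m]))-[[374.8,183],[256.4,226.6],[308,230.2]]
    return np.r_[A.ravel(),B.ravel()]
s=least_squares(f,[.7,-.07,0,.18,.13,.15,0.02],loss='soft_l1');print(s.x.round(4),np.degrees(s.x[2]));print(f(s.x).reshape(-1,2).round(1))
v=s.x;np.save("v.npy",v)
print(W(v,[[-.235,0,.15],[-.0143,v[3],.12]]))
```

```text
[ 0.6789 -0.0954 -0.0867  0.1901  0.1325  0.1459  0.0209] -4.9651341567758775
[[-0.1  0.4]
 [-0.2  0.3]
 [ 1.5 -0.1]
 [-0.2 -0.5]
 [ 0.1  0.4]
 [ 0.2  0.2]
 [-0.3 -0.2]
 [-0.2 -0.8]
 [-0.1 -0.3]
 [-0.2  1.5]]
[[ 0.44480587 -0.0750818   0.15      ]
 [ 0.68113075  0.09520323  0.12      ]]
```

```bash
cat >> h.py <<'E'
def tool(target):
    s=r.state();y=np.radians(s["orientation"][2]);d=np.array(target)-s["eef_pos"];c,n=np.cos(y),np.sin(y)
    return np.array([c*d[0]+n*d[1],n*d[0]-c*d[1],-d[2]]).round(4)
E
python3 -m pendant '[0.07,0.022,-0.0253,0,0, 0.07,0.022,-0.0253,0,0, 0.07,0.022,-0.0253,0,0, 0.07,0.022,-0.0253,0,0, 0.07,0.022,-0.0253,0,0, 0.07,0.022,-0.0253,0,0, 0.07,0.022,-0.0253,0,0, 0.07,0.022,-0.0253,0,0, 0.07,0.022,-0.0253,0,0, 0.07,0.022,-0.0253,0,0, 0.07,0.022,-0.0253,0,0, 0.07,0.022,-0.0253,0,0]' 15
python3 -m pendant '[0.07,0.022,-0.0253,0,0, 0.07,0.022,-0.0253,0,0, 0.07,0.022,-0.0253,0,0, 0.07,0.022,-0.0253,0,0, 0.07,0.022,-0.0253,0,0, 0.07,0.022,-0.0253,0,0, 0.07,0,0,0,-7, 0.07,0,0,0,-7, 0.07,0,0,0,-7, 0.07,0,0,0,-7, 0.07,0,0,0,-7, 0.07,0,0,0,-7]'
python3 -m pendant '[0.07,0,0,0,-7, 0.07,0,0,0,-7, 0.07,0,0,0,-7, 0.07,0,0,0,-2.5,0.07,0,0,0,0,0.07,0,0,0,0]'
python3 -c "
from h import *
print(tool([.445,-.075,.16]));print(r.state()['q'])
s=r.snapshot('side');t=r.snapshot('top')
a=cv2.resize(t[140:280,250:410],None,fx=2.4,fy=2.4);b=cv2.resize(s[100:290,230:440],(400,336))
b=cv2.resize(s[100:290,230:440],None,fx=1.9,fy=1.768)
cv2.imwrite('pics/c1.png',np.hstack([a,b])[:,:,::-1])"
```

```text
clock: 1.1
eef_pos: [0.3731, -0.2601, 0.2054]
orientation: [180.0, 0.0, 19.5]
force: [1.8, -0.3, 0.4]
gripper_width: 0.0701
grasp_force: 0.0
clock: 2.1
eef_pos: [0.4464, -0.0746, 0.2053]
orientation: [-180.0, 0.0, 61.9]
force: [0.2, -0.2, -0.6]
gripper_width: 0.0697
grasp_force: 0.0
clock: 2.6
eef_pos: [0.4465, -0.0746, 0.2054]
orientation: [-180.0, -0.0, 84.9]
force: [0.1, 0.2, -0.7]
gripper_width: 0.0702
grasp_force: 0.0
[-0.0005 -0.0014  0.0454]
[ 25.00711926   4.80884067 -24.71155958 118.06186613   2.371364
  57.60710655  -6.0001269 ]
```

View pics/c1.png

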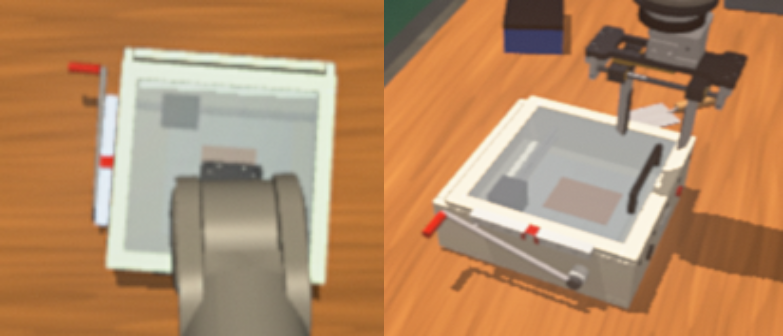

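The gripper straddles the handle in the side crop (fingers ~(625,105) and (690,125), handle ~(645,180)). Descending and gripping.

```bash
python3 -m pendant '[0.07,0,-0.001,0.018,0, 0.07,0,0,0.018,0, 0.07,0,0,0.018,0, 0.07,0,0,0.012,0, 0.07,0,0,0.006,0, 0.01,0,0,0,0, 0.0,0,0,0,0, 0.0,0,0,0,0, 0,0,0,0,0,0,0,0,0,0,0,0,0,0,0,0,0,0,0,0]' 15
python3 -c "
from h import *
s=r.state();print(s['eef_pos'],s['gripper_width'],s['grasp_force'],s['force'])
v=np.load('v.npy')
for t in np.arange(0,.78,.07):
    w=W(v,[-.235*np.cos(t)+.04*np.sin(t),0,.11+.235*np.sin(t)+.04*np.cos(t)-.0188])[0];w0=W(v,[-.235,0,.1312])[0]
    d=w-w0;y=np.radians(85);print(round(t,2),(np.cos(y)*d[0]+np.sin(y)*d[1]).round(4),(np.sin(y)*d[0]-np.cos(y)*d[1]).round(4),-d[2].round(4))"
```

```text
clock: 3.7
eef_pos: [0.4458, -0.0746, 0.1338]
orientation: [180.0, 0.0, 85.0]
force: [0.1, -0.6, -0.6]
gripper_width: 0.027
grasp_force: 0.0
[ 0.44578182 -0.07456021  0.13377902] 0.02700107446071204 0.0 [ 0.09993876 -0.57385243 -0.61190247]
0.0 0.0 0.0 0.0
0.07 0.0 0.0034 -0.0163
0.14 0.0 0.0079 -0.0324
0.21 0.0 0.0135 -0.0481
0.28 0.0 0.0202 -0.0634
0.35 0.0 0.028 -0.0782
0.42 0.0 0.0367 -0.0923
0.49 0.0 0.0465 -0.1059
0.56 0.0 0.0571 -0.1187
0.63 0.0 0.0687 -0.1308
0.7 0.0 0.081 -0.142
0.77 0.0001 0.0941 -0.1523
```

Finish closing, then lift along the arc.

```bash
python3 -m pendant '[0,0,0,0,0,0,0,0,0,0,0,0,0,0,0,0,0,0,0,0,0,0,0,0,0,0,0,0,0,0]' 20
python3 -m pendant '[0,0,0.0017,-0.0082,0, 0,0,0.0017,-0.0081,0, 0,0,0.0022,-0.0081,0, 0,0,0.0023,-0.008,0]'
```

```text
clock: 4.2
eef_pos: [0.4465, -0.0746, 0.1337]
orientation: [179.9, -0.0, 85.0]
force: [5.9, -1.6, -3.5]
gripper_width: 0.0114
grasp_force: 20.0
clock: 4.53
eef_pos: [0.4542, -0.0752, 0.1663]
orientation: [179.9, -0.0, 85.0]
force: [7.3, -0.6, -7.7]
gripper_width: 0.0114
grasp_force: 20.0
```

```bash
python3 -m pendant '[0,0,0.0028,-0.0079,0, 0,0,0.0028,-0.0078,0, 0,0,0.0033,-0.0077,0, 0,0,0.0034,-0.0076,0, 0,0,0.0039,-0.0074,0, 0,0,0.0039,-0.0074,0, 0,0,0.0043,-0.0071,0, 0,0,0.0044,-0.007,0, 0,0,0.0049,-0.0068,0, 0,0,0.0049,-0.0068,0, 0,0,0.0053,-0.0064,0, 0,0,0.0053,-0.0064,0]'
python3 -m pendant '[0,0,0.0058,-0.0061,0, 0,0,0.0058,-0.006,0, 0,0,0.0062,-0.0056,0, 0,0,0.0062,-0.0056,0, 0,0,0,0,0, 0,0,0,0,0, 0,0,0,0,0,0,0,0,0,0]'
python3 -c "
from h import *
s=r.snapshot('side')
cv2.imwrite('pics/c2.png',cv2.resize(s[60:290,200:460],None,fx=2.5,fy=2.5)[:,:,::-1])"
```

```text
clock: 5.53
eef_pos: [0.5011, -0.0793, 0.2526]
orientation: [-179.8, 0.0, 85.0]
force: [-13.1, 2.9, 7.0]
gripper_width: 0.011
grasp_force: 20.0
clock: 6.2
eef_pos: [0.5252, -0.0814, 0.2767]
orientation: [-179.9, 0.0, 85.0]
force: [-17.4, 2.4, 17.3]
gripper_width: 0.0114
grasp_force: 20.0
```

View pics/c2.png

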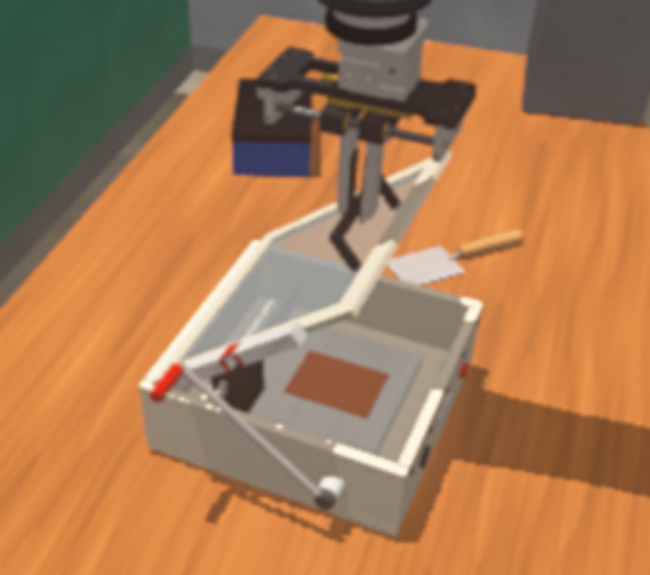

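```bash
python3 -c "
from h import *
v=np.load('v.npy')
for t in np.arange(.3,1.2,.1):
    print(t.round(1),proj('side',W(v,[-.2+.195*np.cos(t),v[3],.06+.195*np.sin(t)])).round(1))
for t in (.55,.6,.65,.7,.75): print(t,proj('side',W(v,[[-.13*np.cos(t),.146,.11+.13*np.sin(t)],[-.26*np.cos(t),.14,.11+.26*np.sin(t)],[-.26*np.cos(t),-.14,.11+.26*np.sin(t)]])).round(0).tolist())
print(r.state()['force'],r.state()['eef_pos'])
for t in (.55,.6,.65,.7,.75): print(t,W(v,[-.235*np.cos(t)+.04*np.sin(t),0,.11+.235*np.sin(t)+.04*np.cos(t)-.0188]))
"
```

```text
0.3 [[256.1 226.8]]
0.4 [[257.8 222.4]]
0.5 [[260.2 218.4]]
0.6 [[263.4 214.8]]
0.7 [[267.4 211.5]]
0.8 [[272.1 208.8]]
0.9 [[277.5 206.5]]
1.0 [[283.6 204.9]]
1.1 [[290.4 203.9]]
0.55 [[299.0, 209.0], [347.0, 200.0], [384.0, 134.0]]
0.6 [[298.0, 207.0], [344.0, 195.0], [382.0, 130.0]]
0.65 [[296.0, 205.0], [341.0, 191.0], [379.0, 126.0]]
0.7 [[295.0, 203.0], [338.0, 186.0], [377.0, 122.0]]
0.75 [[293.0, 201.0], [334.0, 181.0], [374.0, 118.0]]
[-17.74593544   1.76136664  17.30923221] [ 0.52518825 -0.0814383   0.27667984]
0.55 [[ 0.50016159 -0.07989085  0.24813248]]
0.6 [[ 0.50819892 -0.0805891   0.25690441]]
0.65 [[ 0.51666297 -0.08132442  0.26526216]]
0.7 [[ 0.52553259 -0.08209497  0.27318484]]
0.75 [[ 0.53478562 -0.08289883  0.28065266]]
```

```bash
python3 -m pendant '[0,0,-0.0015,-0.0015,0, 0,0,0,0,0, 0,0,-0.0045,0.0041,0, 0,0,-0.0045,0.0042,0, 0,0,-0.0044,0.0043,0, 0,0,-0.0043,0.0044,0, 0,0,-0.004,0.0044,0,0,0,0,0,0,0,0,0,0,0]'
```

```text
clock: 7.0
eef_pos: [0.5027, -0.0795, 0.2553]
orientation: [-179.9, -0.0, 85.0]
force: [-1.6, 0.4, -1.1]
gripper_width: 0.0112
grasp_force: 20.0
```

```bash
python3 -m pendant '[0,0,-0.0015,0.0018,0, 0,0,-0.0015,0.0018,0, 0,0,0,0,0]'; python3 -m pendant '[0,0,-0.0015,0.0018,0, 0,0,-0.0015,0.0018,0, 0,0,0,0,0]'
```

```text
clock: 7.25
eef_pos: [0.4997, -0.0792, 0.2518]
orientation: [-179.9, 0.0, 85.0]
force: [-4.0, 1.0, 0.1]
gripper_width: 0.0116
grasp_force: 20.0
clock: 7.5
eef_pos: [0.4974, -0.079, 0.2488]
orientation: [180.0, 0.0, 85.0]
force: [-4.6, 1.7, 7.4]
gripper_width: 0.0111
grasp_force: 20.0
```

```bash
python3 -m pendant '[0.02,0,0,0,0, 0.03,0,0,0,0, 0.034,0,0,0,0, 0.034,0,0,0,0, 0.034,0,0,0,0]'
python3 -c "
from h import *
s=r.snapshot('side')
cv2.imwrite('pics/c3.png',cv2.resize(s[80:280,220:420],None,fx=3,fy=3,interpolation=3)[:,:,::-1])"
```

```text
clock: 7.92
eef_pos: [0.4974, -0.079, 0.2484]
orientation: [180.0, -0.0, 85.0]
force: [-0.4, -0.4, -0.2]
gripper_width: 0.0341
grasp_force: 0.0
```

View pics/c3.png

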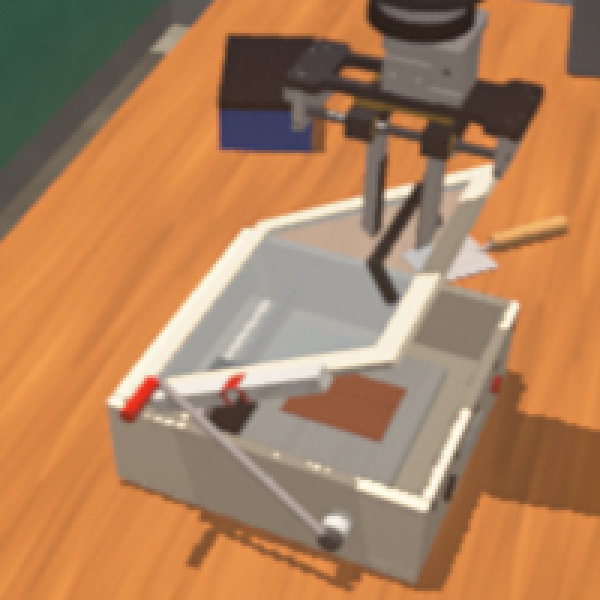

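```bash
python3 -m pendant '[0.034,0,0,-0.012,0, 0.034,0,0,-0.015,0, 0.034,0,0,-0.02,0, 0.034,0,0,-0.02,0,0.034,0,0,0,0]'
python3 -c "
from h import *
v=np.load('v.npy');t=.67
print(v,tool(W(v,[-.2+.195*np.cos(t),.193,.06+.195*np.sin(t)-.0188])[0]))
from scipy.optimize import brentq
for h in(.113,.12,.127,.1325,.14,.147):
    def g(t):
        x,z=.2-.15*np.cos(t),.06+.15*np.sin(t)-.11
        return np.hypot(np.sqrt(x*x+z*z-.006**2)-h,0) and np.sqrt(x*x+z*z-.006**2)-h
    t=brentq(g,.5,1.3);x,z=.2-.15*np.cos(t),.06+.15*np.sin(t)-.11
    print(h,'rod',t,'lid',np.arctan2(z,x)-np.arcsin(.006/np.hypot(x,z)))
"
```

```text
clock: 8.38
eef_pos: [0.4989, -0.079, 0.3199]
orientation: [179.7, 0.0, 85.0]
force: [0.2, -0.8, -0.4]
gripper_width: 0.0338
grasp_force: 0.0
[ 0.67892404 -0.09542093 -0.08665794  0.19009984  0.13252325  0.14590883
  0.02088109] [0.1922 0.1336 0.1576]
0.113 rod 0.811183069243264 lid 0.4930026910803713
0.12 rod 0.858594232508686 lid 0.507261286081266
0.127 rod 0.9055934436848208 lid 0.5172796912333952
0.1325 rod 0.9423423527927027 lid 0.522654562405604
0.14 rod 0.9923290074802203 lid 0.5269775600162734
0.147 rod 1.0389639087782108 lid 0.5283179236273364
```

```bash
python3 -m pendant '[0.07,0.024,0.0167,0,0, 0.07,0.024,0.0167,0,0, 0.07,0.024,0.0167,0,0, 0.07,0.024,0.0167,0,0, 0.07,0.024,0.0167,0,0, 0.07,0.024,0.0167,0,0, 0.07,0.024,0.0167,0,0, 0.07,0.024,0.0167,0,0, 0.07,0,0,0.03,0,0.07,0,0,0.03,0,0.07,0,0,0.025,0,0.07,0,0,0,0]'
python3 -c "
from h import *
v=np.load('v.npy');t=.67
print(tool(W(v,[-.2+.195*np.cos(t),.193,.06+.195*np.sin(t)-.0188])[0]))
s=r.snapshot('side')
cv2.imwrite('pics/c4.png',cv2.resize(s[80:280,200:400],None,fx=3,fy=3,interpolation=3)[:,:,::-1])"
```

```text
clock: 9.38
eef_pos: [0.6449, 0.1, 0.2257]
orientation: [-179.6, 0.1, 85.0]
force: [-0.5, 0.4, -0.5]
gripper_width: 0.0701
grasp_force: 0.0
[0.0013 0.0036 0.0634]
```

View pics/c4.png

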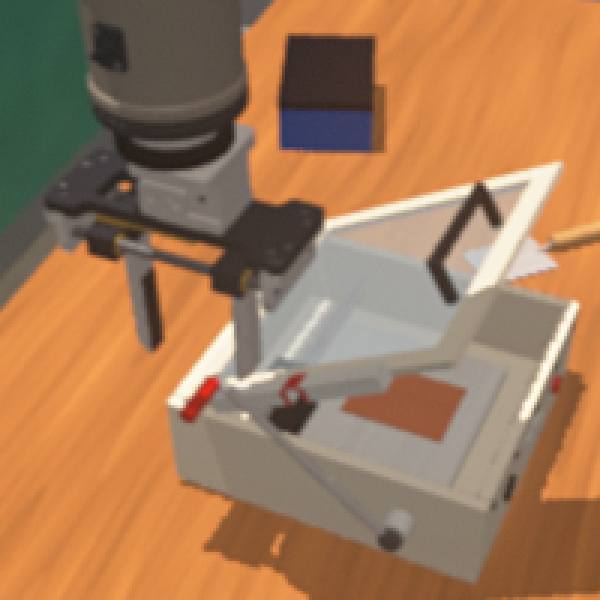

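Knob at crop (200,398) is between the fingers' planned columns, lid resting on the rod. Descending.

```bash
python3 -m pendant '[0.07,0.001,0.002,0.015,0, 0.07,0,0.0015,0.018,0, 0.07,0,0,0.016,0, 0.07,0,0,0.01,0,0.07,0,0,0.004,0,0.07,0,0,0,0]'
python3 -c "
from h import *
v=np.load('v.npy');t=.67
print(tool(W(v,[-.2+.195*np.cos(t),.193,.06+.195*np.sin(t)-.0188])[0]))"
```

```text
clock: 9.93
eef_pos: [0.6508, 0.1013, 0.1676]
orientation: [180.0, -0.0, 85.0]
force: [-0.2, -0.0, 0.6]
gripper_width: 0.0698
grasp_force: 0.0
[-0.0006 -0.0022  0.0053]
```

```bash
python3 -m pendant '[0.04,0,-0.002,0.004,0, 0.03,0,0,0,0, 0.02,0,0,0,0, 0.0,0,0,0,0, 0,0,0,0,0, 0,0,0,0,0, 0,0,0,0,0, 0,0,0,0,0, 0,0,0,0,0]' 10
```

```text
clock: 10.68
eef_pos: [0.649, 0.1016, 0.1636]
orientation: [180.0, -0.0, 85.0]
force: [12.8, -1.2, 5.0]
gripper_width: 0.0138
grasp_force: 10.0
```

```bash
python3 -m pendant '[0,0,0,0,0,0,0,0,0,0]' 20; python3 -c "
from h import *
v=np.load('v.npy');e=r.state()['eef_pos'];c,n=np.cos(v[2]),np.sin(v[2]);d=e[:2]-v[:2];x=c*d[0]+n*d[1]+.2;z=e[2]+.0188-.06
print(np.arctan2(z,x),np.hypot(x,z),-n*d[0]+c*d[1])"
```

```text
clock: 10.85
eef_pos: [0.6491, 0.1015, 0.1636]
orientation: [179.9, -0.0, 85.0]
force: [2.9, -0.7, 1.1]
gripper_width: 0.0129
grasp_force: 20.0
0.674001268274266 0.1961582348621849 0.19361321000635973
```

```bash
python3 -m pendant '[0,0,-0.0025,-0.003,0, 0,0,-0.0025,-0.003,0, 0,0,-0.0026,-0.0029,0, 0,0,-0.0026,-0.0029,0]';python3 -m pendant '[0,0,-0.0027,-0.0028,0, 0,0,-0.0027,-0.0028,0, 0,0,-0.0028,-0.0027,0,0,0,0,0,0]'; python3 -c "
import h
from h import *
v=np.load('v.npy');e=r.state()['eef_pos'];c,n=np.cos(v[2]),np.sin(v[2]);d=e[:2]-v[:2];x=c*d[0]+n*d[1]+.2;z=e[2]+.0188-.06
print(np.arctan2(z,x),np.hypot(x,z))"
```

```text
clock: 11.18
eef_pos: [0.6391, 0.1023, 0.1756]
orientation: [179.9, -0.0, 85.0]
force: [5.6, -0.1, 0.4]
gripper_width: 0.013
grasp_force: 20.0
clock: 11.52
eef_pos: [0.6307, 0.1031, 0.1844]
orientation: [179.9, -0.0, 85.0]
force: [4.0, -1.0, 4.0]
gripper_width: 0.0134
grasp_force: 20.0
0.8156913836894416 0.19667941786475598
```

```bash
cat > a.py <<'E'
from h import *
v=np.load('v.npy');s=r.state();e=s['eef_pos'];c,n=np.cos(v[2]),np.sin(v[2]);d=e[:2]-v[:2];x=c*d[0]+n*d[1]+.2;z=e[2]+.0188-.06
t=np.arctan2(z,x);f=s['force'];fx=c*f[0]+n*f[1]
print('rod',t.round(4),'r',np.hypot(x,z).round(4),'resist',(fx*np.sin(t)-f[2]*np.cos(t)).round(1),'radial',(fx*np.cos(t)+f[2]*np.sin(t)).round(1))
E
for i in 1; do python3 -m pendant '[0,0,-0.0014,-0.0013,0, 0,0,-0.0014,-0.0013,0, 0,0,-0.0014,-0.0013,0, 0,0,0,0,0]'; python3 a.py; done
python3 -m pendant '[0,0,-0.0014,-0.0013,0, 0,0,-0.0015,-0.0013,0, 0,0,-0.0015,-0.0013,0, 0,0,0,0,0]'; python3 a.py
```

```text
clock: 11.85
eef_pos: [0.6269, 0.1035, 0.188]
orientation: [179.9, -0.0, 85.0]
force: [5.3, -0.6, 4.1]
gripper_width: 0.0133
grasp_force: 20.0
rod 0.8423 r 0.1967 resist 1.2 radial 6.6
clock: 12.18
eef_pos: [0.6226, 0.1038, 0.192]
orientation: [179.9, -0.0, 85.0]
force: [5.2, -0.8, 4.8]
gripper_width: 0.0138
grasp_force: 20.0
rod 0.8722 r 0.197 resist 1.0 radial 7.0
```

```bash
python3 -m pendant '[0,0,-0.0015,-0.0012,0, 0,0,-0.0015,-0.0012,0, 0,0,0,0,0]'; python3 a.py
python3 -m pendant '[0,0,-0.0008,-0.0006,0, 0,0,-0.0008,-0.0006,0, 0,0,0,0,0]'; python3 a.py
```

```text
clock: 12.43
eef_pos: [0.6197, 0.1041, 0.1944]
orientation: [179.9, -0.0, 85.0]
force: [4.7, -1.1, 5.6]
gripper_width: 0.0136
grasp_force: 20.0
rod 0.8915 r 0.197 resist 0.2 radial 7.4
clock: 12.68
eef_pos: [0.6183, 0.1042, 0.1956]
orientation: [179.9, -0.0, 85.0]
force: [6.0, -1.5, 5.7]
gripper_width: 0.0131
grasp_force: 20.0
rod 0.9008 r 0.197 resist 1.2 radial 8.3
```

```bash
python3 -m pendant '[0,0,-0.0008,-0.0006,0, 0,0,-0.0008,-0.0006,0, 0,0,0,0,0]'; python3 a.py; python3 -c "
from h import *
s=r.snapshot('side')
cv2.imwrite('pics/c5.png',cv2.resize(s[140:270,220:380],None,fx=4.5,fy=4.5,interpolation=3)[:,:,::-1])"
```

```text
clock: 12.93
eef_pos: [0.6168, 0.1043, 0.1969]
orientation: [179.9, -0.0, 85.0]
force: [6.3, -1.8, 5.5]
gripper_width: 0.0132
grasp_force: 20.0
rod 0.9107 r 0.197 resist 1.7 radial 8.2
```

View pics/c5.png

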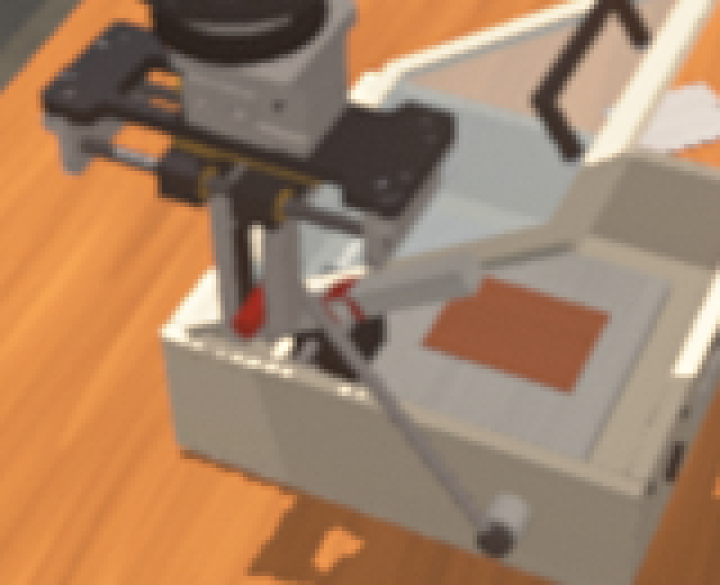

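```bash
cat >> a.py <<'E'
import os
g=cv2.cvtColor(r.snapshot('side'),cv2.COLOR_RGB2GRAY)
if not os.path.exists('ref.npy'): np.save('ref.npy',g)
T=np.load('ref.npy')[138:178,336:368];m=cv2.matchTemplate(g[118:208,326:388],T,cv2.TM_CCOEFF_NORMED);_,q,_,l=cv2.minMaxLoc(m)
print('lid shift px',l[0]-10,l[1]-20,round(q,2))
E
python3 a.py
python3 -m pendant '[0,0,-0.0006,-0.0008,0, 0,0,-0.0006,-0.0008,0, 0,0,0,0,0]'; python3 a.py
python3 -m pendant '[0,0,-0.0008,-0.0006,0, 0,0,-0.0008,-0.0006,0, 0,0,0,0,0]'; python3 a.py
```

```text
rod 0.9107 r 0.1971 resist 0.8 radial 8.7
lid shift px 0 0 1.0
clock: 13.28
eef_pos: [0.6152, 0.1045, 0.1982]
orientation: [179.9, -0.0, 85.0]
force: [5.6, -1.0, 6.0]
gripper_width: 0.0135
grasp_force: 20.0
rod 0.9216 r 0.1971 resist 0.9 radial 8.3
lid shift px 0 0 1.0
clock: 13.58
eef_pos: [0.6135, 0.1046, 0.1995]
orientation: [179.9, -0.0, 85.0]
force: [4.9, -1.4, 7.9]
gripper_width: 0.0136
grasp_force: 20.0
rod 0.9321 r 0.1971 resist -0.7 radial 9.4
lid shift px 0 1 0.98
```

```bash
python3 -m pendant '[0,0,-0.0006,-0.0006,0, 0,0,0,0,0, 0,0,0,0,0]'; python3 a.py
python3 -m pendant '[0,0,-0.0006,-0.0006,0, 0,0,0,0,0, 0,0,0,0,0]'; python3 a.py
```

```text
clock: 13.88
eef_pos: [0.6127, 0.1047, 0.2]
orientation: [179.9, -0.0, 85.0]
force: [3.2, -0.6, 7.0]
gripper_width: 0.0134
grasp_force: 20.0
rod 0.9368 r 0.1971 resist -1.6 radial 7.6
lid shift px 1 1 0.99
clock: 14.18
eef_pos: [0.6119, 0.1048, 0.2006]
orientation: [180.0, -0.0, 85.0]
force: [0.4, -0.4, 8.2]
gripper_width: 0.0135
grasp_force: 20.0
rod 0.9421 r 0.197 resist -4.5 radial 6.9
lid shift px 2 3 0.95
```

```bash
python3 -m pendant '[0,0,-0.0006,-0.0005,0, 0,0,0,0,0, 0,0,0,0,0]'; python3 a.py
python3 -m pendant '[0,0,-0.0006,-0.0005,0, 0,0,0,0,0, 0,0,0,0,0]'; python3 a.py
```

```text
clock: 14.48
eef_pos: [0.6114, 0.1048, 0.2009]
orientation: [180.0, -0.0, 85.0]
force: [4.1, -1.0, 5.8]
gripper_width: 0.0132
grasp_force: 20.0
rod 0.9449 r 0.197 resist -0.1 radial 7.1
lid shift px 4 6 0.91
clock: 14.78
eef_pos: [0.6109, 0.1048, 0.2013]
orientation: [179.9, -0.0, 85.0]
force: [5.0, -0.9, 3.5]
gripper_width: 0.0134
grasp_force: 20.0
rod 0.9483 r 0.1971 resist 2.1 radial 5.8
lid shift px 4 6 0.9
```

```bash
python3 -m pendant '[0,0,-0.0004,-0.0005,0, 0,0,0,0,0]'; python3 a.py
python3 -m pendant '[0,0,-0.0004,-0.0003,0, 0,0,0,0,0]'; python3 a.py
python3 -m pendant '[0,0,-0.0004,-0.0003,0, 0,0,0,0,0]'; python3 a.py
```

```text
clock: 15.0
eef_pos: [0.6104, 0.1049, 0.2017]
orientation: [180.0, -0.0, 85.0]
force: [5.7, -0.3, 3.8]
gripper_width: 0.0138
grasp_force: 20.0
rod 0.9515 r 0.1971 resist 2.4 radial 6.4
lid shift px 4 6 0.9
clock: 15.22
eef_pos: [0.61, 0.1049, 0.202]
orientation: [180.0, -0.0, 85.0]
force: [4.5, -0.9, 3.8]
gripper_width: 0.0134
grasp_force: 20.0
rod 0.954 r 0.1971 resist 1.5 radial 5.7
lid shift px 4 6 0.9
clock: 15.43
eef_pos: [0.6097, 0.1049, 0.2023]
orientation: [180.0, -0.0, 85.0]
force: [5.6, -1.3, 3.4]
gripper_width: 0.0134
grasp_force: 20.0
rod 0.9564 r 0.1971 resist 2.7 radial 6.1
lid shift px 4 6 0.9
```

```bash
python3 -m pendant '[0,0,-0.0004,-0.0003,0, 0,0,0,0,0]'; python3 a.py
python3 -m pendant '[0,0,-0.0004,-0.0003,0, 0,0,0,0,0]'; python3 a.py
python3 -m pendant '[0,0,-0.0004,-0.0003,0, 0,0,0,0,0]'; python3 a.py
```

```text
clock: 15.65
eef_pos: [0.6093, 0.1049, 0.2026]
orientation: [180.0, -0.0, 85.0]
force: [4.5, -0.3, 3.3]
gripper_width: 0.0134
grasp_force: 20.0
rod 0.9589 r 0.1972 resist 1.9 radial 5.3
lid shift px 4 6 0.9
clock: 15.87
eef_pos: [0.6089, 0.105, 0.2029]
orientation: [180.0, -0.0, 85.0]
force: [5.6, -0.6, 3.4]
gripper_width: 0.0135
grasp_force: 20.0
rod 0.9615 r 0.1972 resist 2.6 radial 6.0
lid shift px 4 5 0.9
clock: 16.08
eef_pos: [0.6085, 0.105, 0.2032]
orientation: [180.0, -0.0, 85.0]
force: [5.3, -1.0, 3.2]
gripper_width: 0.0134
grasp_force: 20.0
rod 0.9639 r 0.1972 resist 2.6 radial 5.7
lid shift px 4 5 0.9
```

```bash
python3 -m pendant '[0,0,-0.0004,-0.0003,0, 0,0,0,0,0]'; python3 a.py
python3 -m pendant '[0,0,-0.0004,-0.0003,0, 0,0,0,0,0]'; python3 a.py
```

```text
clock: 16.3
eef_pos: [0.608, 0.1051, 0.2035]
orientation: [180.0, -0.0, 85.0]
force: [5.0, -0.5, 3.5]
gripper_width: 0.0132
grasp_force: 20.0
rod 0.9666 r 0.1972 resist 2.2 radial 5.7
lid shift px 4 5 0.9
clock: 16.52
eef_pos: [0.6077, 0.1051, 0.2038]
orientation: [180.0, -0.0, 85.0]
force: [4.2, -0.9, 3.6]
gripper_width: 0.0134
grasp_force: 20.0
rod 0.9691 r 0.1972 resist 1.5 radial 5.4
lid shift px 4 5 0.9
```

```bash
python3 -m pendant '[0,0,-0.0004,-0.0003,0, 0,0,0,0,0]'; python3 a.py
python3 -m pendant '[0,0,-0.0004,-0.0003,0, 0,0,0,0,0]'; python3 a.py
```

```text
clock: 16.73
eef_pos: [0.6072, 0.1051, 0.2041]
orientation: [180.0, -0.0, 85.0]
force: [5.4, -0.3, 3.5]
gripper_width: 0.0135
grasp_force: 20.0
rod 0.9717 r 0.1972 resist 2.5 radial 6.0
lid shift px 4 5 0.9
clock: 16.95
eef_pos: [0.607, 0.1051, 0.2043]
orientation: [179.9, -0.0, 85.0]
force: [6.6, -0.5, 0.0]
gripper_width: 0.0137
grasp_force: 20.0
rod 0.9734 r 0.1973 resist 5.5 radial 3.8
lid shift px 4 5 0.9
```

```bash
python3 -m pendant '[0,0,-0.0003,-0.0002,0, 0,0,0,0,0]'; python3 a.py
```

```text
clock: 17.17
eef_pos: [0.6069, 0.1052, 0.2044]
orientation: [179.9, -0.0, 85.0]
force: [8.7, -0.9, 0.5]
gripper_width: 0.0133
grasp_force: 20.0
rod 0.9742 r 0.1973 resist 6.9 radial 5.4
lid shift px 4 5 0.9
```

```bash
python3 -m pendant '[0,0,-0.0004,-0.0002,0, 0,0,0,0,0]' 40; python3 a.py;  python3 -m pendant '[0,0,-0.0004,-0.0002,0, 0,0,0,0,0]'; python3 a.py
```

```text
clock: 17.38
eef_pos: [0.6068, 0.1051, 0.2045]
orientation: [179.9, -0.0, 85.0]
force: [11.4, -0.9, -4.3]
gripper_width: 0.0134
grasp_force: 40.0
rod 0.9749 r 0.1973 resist 11.9 radial 2.9
lid shift px 4 5 0.9
clock: 17.6
eef_pos: [0.6067, 0.1051, 0.2046]
orientation: [179.9, -0.0, 85.0]
force: [14.9, 0.1, -6.0]
gripper_width: 0.0127
grasp_force: 40.0
rod 0.9755 r 0.1973 resist 15.6 radial 3.3
lid shift px 4 5 0.9
```

```bash
python3 -m pendant '[0,0,-0.0002,-0.0001,0, 0,0,0,0,0, 0,0,0,0,0]'; python3 a.py
```

```text
clock: 17.9
eef_pos: [0.6066, 0.1051, 0.2047]
orientation: [179.9, -0.0, 85.0]
force: [15.3, -0.3, -7.8]
gripper_width: 0.0127
grasp_force: 40.0
rod 0.9761 r 0.1974 resist 17.0 radial 2.1
lid shift px 4 5 0.9
```

```bash
python3 -m pendant '[0,0,0.0007,0.0004,0, 0,0,0.0006,0.0004,0,0,0,0,0,0]' 10; python3 a.py
python3 -m pendant '[0.03,0,0,0,0, 0.045,0,0,0,0, 0.045,0,0,0,0, 0.045,0,0,0,0, 0.045,0,0,-0.01,0, 0.045,0,0,-0.02,0, 0.045,0,0,-0.03,0, 0.045,0,0,-0.03,0, 0.045,0,0,-0.03,0,0.045,0.02,0,-0.02,0,0.045,0.02,0,0,0,0.045,0,0,0,0]'; python3 a.py;python3 -c "
from h import *
s=r.snapshot('side');t=r.snapshot('top')
a=cv2.resize(s[120:270,220:380],None,fx=2.5,fy=2.5,interpolation=3);b=cv2.resize(t[:,180:480],None,fx=1,fy=375/400)
cv2.imwrite('pics/c6.png',np.hstack([a,b])[:,:,::-1])"
```

```text
clock: 18.2
eef_pos: [0.6072, 0.105, 0.2045]
orientation: [179.9, -0.0, 85.0]
force: [5.5, -1.6, 4.8]
gripper_width: 0.0134
grasp_force: 10.0
rod 0.973 r 0.1976 resist 1.9 radial 7.1
lid shift px 4 5 0.9
clock: 19.25
eef_pos: [0.6096, 0.1494, 0.3464]
orientation: [179.9, -0.2, 85.2]
force: [0.1, 1.0, -0.2]
gripper_width: 0.0451
grasp_force: 0.0
rod 1.2256 r 0.3244 resist 0.0 radial -0.2
lid shift px 4 5 0.89
```

View pics/c6.png

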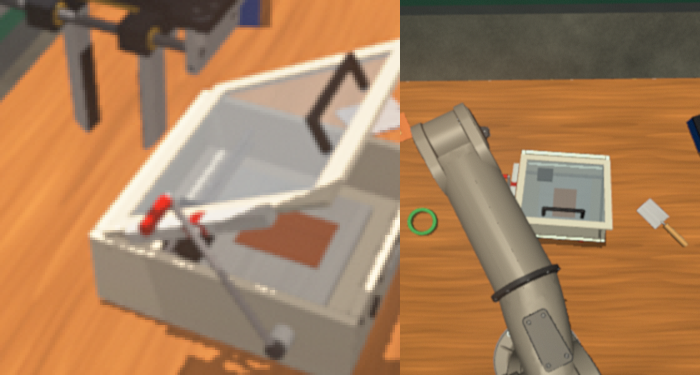

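The side crop shows the gripper clear of everything, the knob at (155,213), the rod at the red mark (~(200,220)) and the lid resting on it; the tape and the scraper haven't moved. Handing in.

```bash
python3 -m pendant '[0.045,0,0,0,0,0.045,0,0,0,0,0.045,0,0,0,0,0.045,0,0,0,0,0.045,0,0,0,0,0.045,0,0,0,0]' && python3 a.py && python3 -c "
from bench import r
print(r.job_done())"
```

```text
clock: 19.9
eef_pos: [0.6099, 0.1449, 0.3442]
orientation: [-180.0, -0.0, 85.0]
force: [0.4, 0.6, 0.8]
gripper_width: 0.0451
grasp_force: 0.0
rod 1.2212 r 0.3225 resist 0.0 radial 0.9
lid shift px 4 5 0.89
the job is handed in; nothing more can be done
None
```

The lid is propped open with the rod's pin in the red-marked hole; a forward tug of about 17 N met a hard stop, the gripper is clear of everything, and the job was handed in at about 20 s.

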